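Set up a kiln hearth for slumping glass

TASK

Get the kiln hearth slab ready for the next firing: stand the ring mould in the centre of the round tile and lay the larger glass disc flat and centred on top of it, stand the square kiln post upright in the centre of the square tile, and set the pack of witness cones upright on the bare slab midway between the two tiles. Set the glass down gently rather than dropping it, and leave the smaller glass disc where it lies.

Things in the scene. Friction and masses are not known exactly. Their poses are not given: they have to be found in the camera images.
- hearth: Flat grey rectangular kiln slab lying fixed on the bench, 150 (x) x 360 (y) x 15 mm thick. Origin at the centre of its underside, on the bench surface; z up, y along its long side. Its top is 15 mm above the origin. The two tiles lie on it 120 mm either side of its centre, along its y; which tile is at which end varies, so its centre is midway between the tiles.
- round_tile: Round off-white tile, 90 mm across and 8 mm thick, fixed on top of the slab near one end. Origin at the centre of its underside (15 mm above the bench); its top is 8 mm above the origin.
- square_tile: Square off-white tile, 90 x 90 x 8 mm, fixed on top of the slab near the other end. Origin at the centre of its underside (15 mm above the bench); its top is 8 mm above the origin.
- mould: Loose terracotta ring mould, open at top and bottom: 66 mm outside diameter, 44 mm hole, 30 mm high, about 150 g. Origin on its axis at its underside, z up. Starts standing on the bench.
- glass_disc: The larger loose disc of plain green glass: 58 mm diameter, 8 mm thick, about 53 g; it covers the mould's hole. Origin at the centre of its underside. Starts lying flat on the bench.
- small_disc: The smaller disc of the same glass, 38 mm diameter, 8 mm thick: it would fall into the mould. Not needed. Origin at the centre of its underside. Lies loose and flat on the bench.
- post: Loose white square kiln post, 40 x 40 mm and 50 mm high, with a dark round mark in its top, about 130 g. Origin at the centre of its underside, z up; x and y are square to its sides. Starts upright on the bench.
- cone_pack: Loose pack of witness cones: a terracotta bar 66 mm (x) x 26 mm (y) x 16 mm high with three small off-white cones standing in a row along it, 54 mm high in all, about 80 g. Origin at the centre of its underside, z up. It can be gripped across the 26 mm width of the bar; the cones are only 15 mm thick. Starts upright on the bench.
Not all that is in view belongs to the job. Leave any blue look-alike of the glass_disc alone. Leave any turquoise look-alike of the cone_pack alone.

How it is judged (in metres and radians):
At the end, for the whole second after the job is handed in: Mould upright within 12 mm of the round tile's centre, larger disc flat on it within 10 mm of its axis, post upright within 12 mm of the square tile's centre, cone pack upright on the slab within 15 mm of midway between the tiles (heights 4 mm, tilt 0.12 rad), all released and at rest (horizontal distance between mould and round_tile below 0.012 m and z of mould in the frame of round_tile between 0.004 and 0.012 m and angle between each of mould, glass_disc, post, cone_pack's own z axis and vertical below 0.12 rad and linear speed of each of mould, glass_disc, post, cone_pack below 0.02 m/s and angular speed of each of mould, glass_disc, post, cone_pack below 0.2 rad/s and horizontal distance between glass_disc and mould below 0.01 m and z of glass_disc in the frame of mould between 0.026 and 0.034 m and horizontal distance between post and square_tile below 0.012 m and z of post in the frame of square_tile between 0.004 and 0.012 m and horizontal distance between cone_pack and hearth below 0.015 m and z of cone_pack in the frame of hearth between 0.011 and 0.019 m); the robot touches nothing.
It fails at once if the smaller glass disc is moved more than 30 mm from where it lay (distance of small_disc from where it was at the start of the episode above 0.03 m).
It fails at once if the larger glass disc is dropped (falls faster than 0.6 m/s out of the fingers) (linear speed of glass_disc above 0.6 m/s and contact force between the fingers and glass_disc below 0.5 N).
It also fails if it takes over 112 s, if anything falls off the work surface, if the arm or the gripper's body presses on something with over 40 N, if the wrist force passes 120 N, or if a joint passes its speed limit or range.

ROBOT

A 6-joint arm with a two-finger parallel gripper is mounted at the origin on the work surface. World frame = base frame: x ahead of the robot, y to its left, z up, the work surface at z = 0. Lengths are in m, angles in degrees, forces in N, time in s.
With the tool pointing down it reaches from about 0.4 to 0.825 m from the base axis. Payload 7 kg.
Tool frame: the origin (TCP) lies at the very end of the fingers, on their centre line; the grasp point (between the pads) lies 19 mm behind it (r.grip_depth is the distance from the TCP to the grasp point, in m); z points along the fingers, y is the line along which they close (so a half turn about z gives the same grasp; the last joint's range is limited). The gripper opens to 88 mm and grips with 3 to 60 N. Pads are 19 mm wide; open, the fingers measure 130 mm over their backs; the gripper's body (78 mm by 193 mm) begins 47 mm behind the grasp point.
Start: joints at [91.965, 20.546, 0.682, 0, -70.136, -16.507], TCP at [0.169, 0.653, 0.227] pointing down, gripper open.
Joint ranges: [-176.03, 176.03], [-82.01, 121.73], [-58.28, 71.71], [-173.87, 95.51], [-174.79, -0.11], [-173.66, 173.66]. Speed limits (degrees/s): [136.94, 136.94, 172.46, 180, 180, 180].

INTERFACE

Orientations are given as [roll, pitch, yaw] about the fixed x, y, z axes, in that order (R = Rz(yaw) Ry(pitch) Rx(roll)).
In Python, from plant import r gives the robot as it stands.
- The arm moves only by the tool play_rows, never from a script. Its argument "rows" is a list that holds one entry, the list of rows, each a list of 5 numbers: the closure, from 0 (fully open) to 1 (shut), then the shift along the tool's x, y, z each as a share of 0.5 m, from -1 to 1, then the turn about the tool's z as a share of 1.5 rad, from -1 to 1. A call has exactly 8 rows; each row is the pose to reach, as a shift and turn from the pose commanded when the call began, along the tool's axes at that moment; what a row does not reach only later rows make up. A row lasts 1/12 s, in which the tool goes at most 41.7 mm and 7.16 degrees, less where a joint would pass 70% of its speed; a pose out of reach is approached as far as the arm can. A call with a number of a shift or a turn outside -1 to 1 is refused whole. A call with a gripper value outside its range is refused whole. The fingers move at their own pace and stop on an object; "squeeze" is the grip in N (left out, the last holds). Time passes only in rows, so rows that repeat a pose let the fingers close, or fill a call up. It gives the time, the measured TCP pose, the force, the opening and the grip force at its end, in the units of the state.
- r.get_state(): the state, without advancing time (a new reading comes with each control period).
- r.capture(name): name is "side" or "top"; returns the picture (400x640x3 uint8, red, green, blue); there is no depth.
- r.camera_info(name): a dict with "fovy" (degrees; the focal length in pixels is half the picture's height over the tangent of half this angle, whatever the lens; pixels are square), "cx", "cy" (the principal point, pixels), "k1" (the pictures are not rectified: a ray, as slopes to the right and down, at radius r is drawn at 1 + k1 r^2 times it, then the intrinsics apply), "pose" (4x4, takes a point from camera to world coordinates). Camera axes: x right, y down, z forward; pixel columns grow to the right and rows downward; lengths in m; the calibration is good to about 2 mm. A picture is of the moment at which its call begins. camera_info takes no time and is no camera call.
- r.close_job(): hands the job in; it is judged then, once.
The state is a dict: "time_s": time; "joints": joint angles; "qd": joint speeds; "joint_torque": joint torques, N m; "tcp_pos": TCP position; "eef_rot": TCP orientation; "contact_force": force on the tool from outside, world axes, zero at the start; "moment": the same for the moment, N m; "gripper_width": finger opening in m; "gripper_force": force on a finger pad.
Only numpy, scipy, OpenCV 4.12 (cv2) and the standard library are available. Lean on these libraries where they do the work, as an engineer would, in place of code of your own. Each camera call takes 0.05 s, during which the arm holds its last target. There are 200 camera calls.

## Working session

There is one attempt and no reset: what is moved stays moved. The work goes in short steps, Python scripts to look and compute and a tool call to move; the robot and the scene stay as the last step left them, time stands still between calls to the robot, and variables do not carry over. Pictures are saved under pics/ and viewed, at most 14 in all, crops included, and the job is handed in when it is done.

Besides the shell and the picture viewer there is one more tool, called after "Request:" as name([rows], argument=value, ...), one row to a line, values as JSON. play_rows: Moves the arm, as the interface text tells. Its arguments: {"type":"object","properties":{"rows":{"type":"array","items":{"type":"array","items":{"type":"array","items":{"type":"number"}}}},"squeeze":{"type":"number"}},"required":["rows"]}

```bash
mkdir -p pics; ls; python3 - <<'E'
from plant import r
import cv2
for n in("side","top"):
    cv2.imwrite(f"pics/{n}0.png",r.capture(n)[:,:,::-1]); i=r.camera_info(n); print(n,i)
s=r.get_state();print(s)
E
```

```text
pics
side {'fovy': 57.65917861796234, 'cx': 315.61205256488955, 'cy': 205.4267478518789, 'k1': 0.0043059996091512, 'pose': array([[-0.79782749, -0.46775386,  0.38036512,  0.1518613 ],
       [-0.60288177,  0.62130491, -0.50051351,  0.42122812],
       [-0.00220559, -0.62863864, -0.77769441,  0.7739406 ],
       [ 0.        ,  0.        ,  0.        ,  1.        ]])}
top {'fovy': 50.738826629017005, 'cx': 328.3321117203077, 'cy': 201.59906525590736, 'k1': 0.02552832439577944, 'pose': array([[ 0.0969981 , -0.96832189,  0.23009583,  0.21199794],
       [-0.99526863, -0.09306046,  0.02793045, -0.03738685],
       [-0.00563285, -0.23171636, -0.97276708,  1.30192601],
       [ 0.        ,  0.        ,  0.        ,  1.        ]])}
{'time_s': 0.1, 'joints': array([ 9.19641052e+01,  2.05883422e+01,  6.37633887e-01, -1.44723526e-02,
       -7.01358900e+01, -1.65077638e+01]), 'qd': array([-0.06237052, -0.01365648, -0.0159377 ,  0.09864261,  0.02886818,
       -0.15125796]), 'joint_torque': array([-1.25975836e-03, -5.84165025e+01,  2.93744355e+01,  7.01520368e+00,
        1.01083657e-02, -6.08999835e-05]), 'tcp_pos': array([0.16943147, 0.65293379, 0.22570468]), 'eef_rot': array([ 1.79913105e+02, -1.15635808e-02, -1.45485777e+01]), 'contact_force': array([-0.29349337, -0.63849943,  0.43246298]), 'moment': array([-0.04451547,  0.01267861, -0.01798459]), 'gripper_force': 0.0, 'gripper_width': 0.08750733475432108}
```

View pics/top0.png

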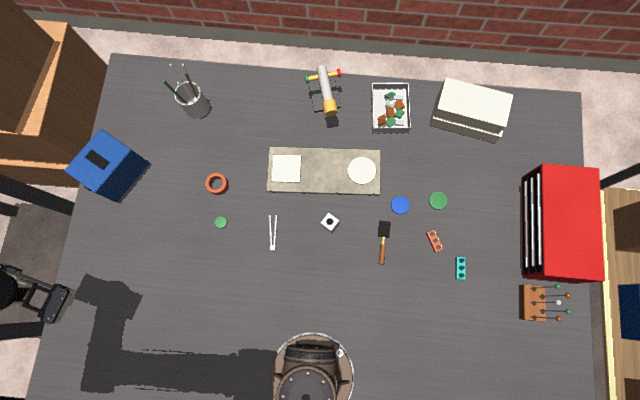

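View pics/side0.png

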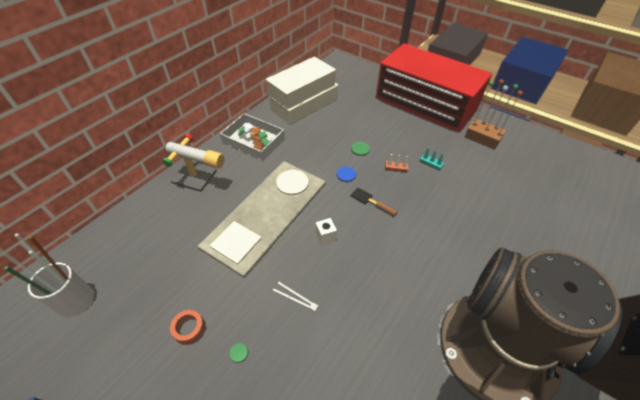

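```bash
python3 - <<'E'
import cv2,numpy as np
t=cv2.imread("pics/top0.png");s=cv2.imread("pics/side0.png")
def c(im,x,y,w=33,z=4): 
    return cv2.resize(im[y-w:y+w,x-w:x+w],(264,264),interpolation=cv2.INTER_NEAREST)
a=np.hstack([c(t,330,222),c(t,435,241),c(t,362,170)])
b=np.hstack([c(s,326,231),c(s,398,164),c(s,292,182)])
cv2.imwrite("pics/crop0.png",np.vstack([a,b]))
E
```

```text
(no output)
```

View pics/crop0.png

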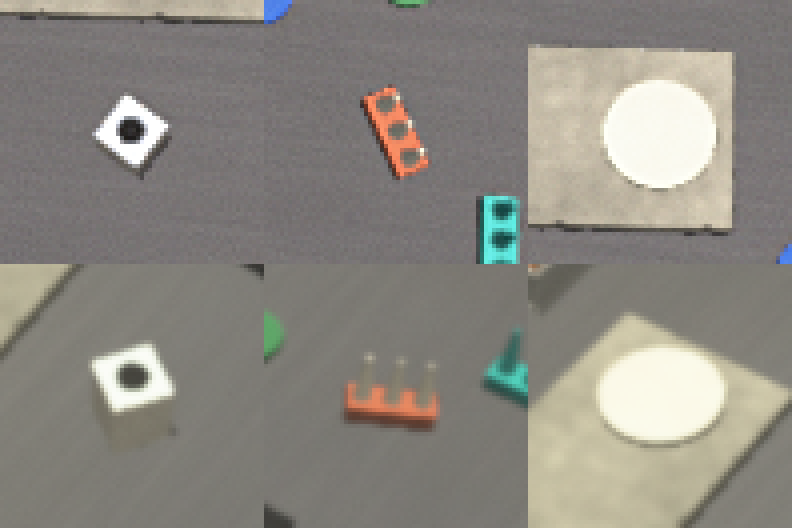

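```bash
cat > h.py <<'E'
import cv2,numpy as np
from scipy.optimize import least_squares
def project(P,i):
    T=np.linalg.inv(i["pose"]); p=P@T[:3,:3].T+T[:3,3]; s=p[:,:2]/p[:,2:]
    f=200/np.tan(np.radians(i["fovy"]/2)); return f*s*(1+i["k1"]*(s**2).sum(1)[:,None])+[i["cx"],i["cy"]]
a=np.linspace(0,2*np.pi,40,endpoint=False)
def circ(R,h):return np.array([[R*np.cos(t),R*np.sin(t),z] for t in a for z in h])
def box(x,y,h):return np.array([[u*x/2,v*y/2,z] for u in(-1,1) for v in(-1,1) for z in h])
# model points, relative to given origin z
M=dict(mould=(circ(.033,(0,.03)),'red',0),glass_disc=(circ(.029,(0,.008)),'green',0),small_disc=(circ(.019,(0,.008)),'green',0),
 post=(box(.04,.04,(.05,)),'white',0),cone_pack=(box(.066,.026,(0,.016)),'red',0),
 round_tile=(circ(.045,(.008,)),'cream',.015),square_tile=(box(.09,.09,(.008,)),'cream',.015))
def mask(im,k):
    h,s,v=[c.astype(int) for c in cv2.split(cv2.cvtColor(np.ascontiguousarray(im),cv2.COLOR_RGB2HSV))]
    m={'red':((h<14)|(h>172))&(s>120)&(v>90),'green':(h>45)&(h<80)&(s>85)&(v>50),'white':(s<30)&(v>205),'cream':(s<40)&(v>215)}[k]
    return m.astype(np.uint8)
def mom(poly):
    m=cv2.moments(poly.astype(np.float32).reshape(-1,1,2)); A=m['m00']
    return np.array([m['m10']/A,m['m01']/A,m['mu20']/A,m['mu02']/A,m['mu11']/A]),A
def blob(im,k,seed):
    n,L,st,ce=cv2.connectedComponentsWithStats(mask(im,k))
    ok=[j for j in range(1,n) if st[j,4]>12]
    j=min(ok,key=lambda j:np.hypot(*(ce[j]-seed)))
    ys,xs=np.nonzero(L==j); P=np.concatenate([np.c_[xs+dx,ys+dy] for dx in(-.5,.5) for dy in(-.5,.5)])
    return mom(cv2.convexHull(P.astype(np.float32)))
def fit(name,ims,infos,seeds,x0,yaw0=0,freez=True):
    P,k,z0=M[name]; B=[blob(im,k,s) for im,s in zip(ims,seeds)]
    w=np.array([1,1,.1,.1,.1])
    def pred(q):
        c,s=np.cos(q[3]),np.sin(q[3]); X=P@np.array([[c,-s,0],[s,c,0],[0,0,1]]).T+[q[0],q[1],q[2] if freez else z0]
        return [mom(cv2.convexHull(project(X,i).astype(np.float32))) for i in infos]
    def res(q):return np.concatenate([w*(b[0]-p[0]) for b,p in zip(B,pred(q))]+[[1e-3*(q[3]-yaw0)]])
    o=least_squares(res,[x0[0],x0[1],z0,yaw0],x_scale=[.01,.01,.01,.1],diff_step=1e-4)
    p=pred(o.x); return o.x,np.round(res(o.x),2)[[0,1,5,6]],[round(b[1]/q[1],2) for b,q in zip(B,p)]
def ground(u,v,i,z):
    f=200/np.tan(np.radians(i["fovy"]/2)); d=np.array([(u-i["cx"])/f,(v-i["cy"])/f]); s=d/(1+i["k1"]*(d@d))
    D=i["pose"][:3,:3]@[s[0],s[1],1]; o=i["pose"][:3,3]; return o+D*(z-o[2])/D[2]
E
cat > m0.py <<'E'
from h import *; from plant import r
ii=[r.camera_info(n) for n in("top","side")]; ims=[cv2.imread(f"pics/{n}0.png")[:,:,::-1] for n in("top","side")]
S=dict(mould=((216,184),(187,326)),glass_disc=((438,201),(361,148)),small_disc=((221,222),(238,352)),post=((330,222),(326,226)),
 cone_pack=((435,241),(398,166)),round_tile=((362,170),(292,182)),square_tile=((286,169),(235,242)))
for n,s in S.items():
    x0=ground(*s[0],ii[0],.02)
    for fz in(True,False):
        q,e,ar=fit(n,ims,ii,s,x0,{'post':.8,'cone_pack':.5}.get(n,0),fz); print(n,np.round(q[:3]*1000,1),'yaw',round(np.degrees(q[3]),1),e,ar)
E
python3 m0.py
```

```text
mould [542.6 359.1   2.3] yaw -0.8 [-0.29 -0.02  0.09 -0.09] [0.9, 0.88]
mould [543.6 359.2   0. ] yaw 18.3 [-0.51  0.07  0.11 -0.25] [0.9, 0.88]
glass_disc [ 556.8 -343.    -1. ] yaw -0.2 [ 0.05  0.1  -0.11 -0.01] [0.96, 0.84]
glass_disc [ 556.5 -342.5  646.7] yaw 0.6 [ 0.13  0.09 -0.14  0.11] [0.96, 0.84]
small_disc [422.5 330.   -3.4] yaw 0.1 [-0.    0.06 -0.03 -0.02] [0.92, 0.88]
small_disc [421.6 330.1 529.1] yaw 1.6 [ 0.33 -0.04 -0.08  0.2 ] [0.92, 0.87]
post [448.8 -10.2  -3.2] yaw 0.1 [ 0.01 -0.   -0.    0.01] [1.14, 1.12]
post [447.9  -9.3   0. ] yaw 653.3 [ 0.35 -0.07 -0.1   0.34] [1.13, 1.11]
cone_pack [ 426.9 -336.8   -0.7] yaw 24.0 [ 0.01  0.06 -0.04 -0.03] [0.99, 0.76]
cone_pack [ 426.7 -336.5    0. ] yaw 24.3 [ 0.06  0.06 -0.07  0.05] [0.99, 0.76]
round_tile [629.  -95.3  12.2] yaw -0.1 [ 0.04 -0.07  0.03  0.06] [1.08, 1.05]
round_tile [627.8 -94.4  19.9] yaw -0.3 [ 0.28 -0.13 -0.05  0.36] [1.07, 1.04]
square_tile [609.9 147.3  17.6] yaw 0.0 [ 0.   -0.39  0.24  0.18] [1.08, 1.05]
square_tile [611.1 146.9  15. ] yaw -0.0 [-0.25 -0.3   0.29 -0.06] [1.08, 1.05]
```

```bash
cat > p.py <<'E'
import sys,numpy as np
from plant import r
def plan(x,y,z,yaw):
    s=r.get_state(); Y=s["eef_rot"][2]; d=np.array([x,y,z])-s["tcp_pos"]; c,q=np.cos(np.radians(Y)),np.sin(np.radians(Y))
    t=(Y-yaw+180)%360-180
    print([round(v,3) for v in((c*d[0]+q*d[1])/.5,(q*d[0]-c*d[1])/.5,-d[2]/.5,np.radians(t)/1.5)],'rows',round(np.linalg.norm(d)/.0417,1),round(abs(t)/7.16,1),'q',np.round(s["joints"]),'t',s["time_s"],'w',round(s["gripper_width"],4))
if __name__=="__main__": plan(*map(float,sys.argv[1:]))
E
python3 p.py .543 .359 .13 -90
python3 - <<'E'
from h import *; from plant import r
for n in("top","side"):
    i=r.camera_info(n); im=cv2.imread(f"pics/{n}0.png")[:,:,::-1]
    for k,s,z in(("white",dict(top=(330,222),side=(326,226))[n],.05),("cream",dict(top=(286,169),side=(235,242))[n],.023)):
        N,L,st,ce=cv2.connectedComponentsWithStats(mask(im,k)); j=min([j for j in range(1,N) if st[j,4]>12],key=lambda j:np.hypot(*(ce[j]-s)))
        ys,xs=np.nonzero(L==j); P=np.array([ground(u,v,i,z)[:2]*1000 for u,v in zip(xs,ys)],np.float32); print(n,k,cv2.minAreaRect(P))
E
```

```text
[np.float64(0.871), np.float64(0.381), np.float64(0.191), np.float64(0.878)] rows 11.6 10.5 q [ 92.  21.   1.  -0. -70. -17.] t 0.1 w 0.0875
top white ((448.20550537109375, -10.324920654296875), (39.38386535644531, 39.659080505371094), 58.3203010559082)
top cream ((610.6677856445312, 149.4721221923828), (86.55630493164062, 99.80522155761719), 5.486923694610596)
side white ((447.51416015625, -8.220064163208008), (39.63337326049805, 39.89466094970703), 58.85158157348633)
side cream ((610.5787353515625, 146.00100708007812), (89.2252426147461, 89.83462524414062), 3.575491428375244)
```

Request:
play_rows([
  [[0,0.871,0.381,0.191,0.878],[0,0.871,0.381,0.191,0.878],[0,0.871,0.381,0.191,0.878],[0,0.871,0.381,0.191,0.878],[0,0.871,0.381,0.191,0.878],[0,0.871,0.381,0.191,0.878],[0,0.871,0.381,0.191,0.878],[0,0.871,0.381,0.191,0.878]],
], squeeze=15)

```text
time_s: 0.77
tcp_pos: [0.4275, 0.4498, 0.1604]
eef_rot: [180.0, -0.0, -72.2]
contact_force: [-0.2, 0.9, -0.1]
gripper_width: 0.088
gripper_force: 0.0
```

```bash
python3 p.py .543 .359 .06 -90
```

```text
[np.float64(0.244), np.float64(-0.164), np.float64(0.201), np.float64(0.207)] rows 4.3 2.5 q [ 64.  18. -12.  -0. -60. -47.] t 0.7667 w 0.088
```

Request:
play_rows([
  [[0,0.244,-0.164,0.0,0.207],[0,0.244,-0.164,0.0,0.207],[0,0.244,-0.164,0.0,0.207],[0,0.244,-0.164,0.1,0.207],[0,0.244,-0.164,0.2,0.207],[0,0.244,-0.164,0.201,0.207],[0,0.244,-0.164,0.201,0.207],[0,0.244,-0.164,0.201,0.207]],
])

```text
time_s: 1.43
tcp_pos: [0.5421, 0.3602, 0.0594]
eef_rot: [179.9, -0.2, -89.6]
contact_force: [-0.7, 0.1, 0.5]
gripper_width: 0.0876
gripper_force: 0.0
```

```bash
python3 p.py .543 .359 .006 -90
```

```text
[np.float64(0.002), np.float64(-0.002), np.float64(0.107), np.float64(0.004)] rows 1.3 0.1 q [ 51.  27. -14.   0. -50. -50.] t 1.4333 w 0.0876
```

Request:
play_rows([
  [[0,0,0,0.06,0],[0,0,0,0.09,0],[0,0,0,0.107,0],[0,0,0,0.107,0],[0.6,0,0,0.107,0],[0.6,0,0,0.107,0],[0.6,0,0,0.107,0],[0.6,0,0,0.107,0]],
])

```text
time_s: 2.1
tcp_pos: [0.5427, 0.3616, 0.0083]
eef_rot: [-179.9, 0.1, -89.6]
contact_force: [-0.0, 0.6, 3.8]
gripper_width: 0.0663
gripper_force: 13.2
```

```bash
python3 p.py .6285 -.095 .13 -90
```

```text
[np.float64(0.914), np.float64(-0.166), np.float64(-0.243), np.float64(0.004)] rows 11.5 0.1 q [ 51.  30. -16.   0. -44. -50.] t 2.1 w 0.0663
```

Request:
play_rows([
  [[0.6,0,0,-0.06,0],[0.6,0,0,-0.14,0],[0.6,0,0,-0.22,0],[0.6,0.06,-0.01,-0.24,0],[0.6,0.13,-0.023,-0.24,0],[0.6,0.21,-0.038,-0.24,0],[0.6,0.29,-0.053,-0.24,0],[0.6,0.37,-0.067,-0.24,0]],
])

```text
time_s: 2.77
tcp_pos: [0.577, 0.1747, 0.1276]
eef_rot: [-180.0, 0.0, -89.6]
contact_force: [1.5, -0.1, -0.8]
gripper_width: 0.0665
gripper_force: 15.0
```

```bash
python3 p.py .6285 -.095 .13 -90
```

```text
[np.float64(0.54), np.float64(-0.099), np.float64(-0.005), np.float64(0.005)] rows 6.6 0.1 q [ 35.  18. -16.  -0. -55. -35.] t 2.7667 w 0.0665
```

Request:
play_rows([
  [[0.6,0.08,-0.015,0,0],[0.6,0.16,-0.03,0,0],[0.6,0.24,-0.044,0,0],[0.6,0.32,-0.059,0,0],[0.6,0.4,-0.073,0,0],[0.6,0.47,-0.086,0,0],[0.6,0.52,-0.096,0.02,0],[0.6,0.54,-0.099,0.06,0.005]],
])

```text
time_s: 3.43
tcp_pos: [0.6304, -0.097, 0.0994]
eef_rot: [-179.7, -0.0, -90.2]
contact_force: [0.5, 0.8, -1.6]
gripper_width: 0.0666
gripper_force: 15.0
```

```bash
python3 p.py .6285 -.094 .031 -90
```

```text
[np.float64(-0.006), np.float64(0.004), np.float64(0.137), np.float64(-0.002)] rows 1.6 0.0 q [  9.  23. -14.   0. -53.  -9.] t 3.4333 w 0.0666
```

Request:
play_rows([
  [[0.6,-0.005,0.004,0.03,0],[0.6,-0.005,0.004,0.06,0],[0.6,-0.005,0.004,0.09,0],[0.6,-0.005,0.004,0.11,0],[0.6,-0.005,0.004,0.125,0],[0.6,-0.005,0.004,0.132,0],[0.6,-0.005,0.004,0.136,0],[0.6,-0.005,0.004,0.136,0]],
])

```text
time_s: 4.1
tcp_pos: [0.626, -0.091, 0.0306]
eef_rot: [180.0, -0.0, -90.0]
contact_force: [-5.1, 0.2, 8.3]
gripper_width: 0.0668
gripper_force: 15.0
```

```bash
python3 p.py .6285 -.094 .031 -90
```

```text
[np.float64(0.006), np.float64(-0.005), np.float64(-0.001), np.float64(-0.0)] rows 0.1 0.0 q [  9.  27. -18.   0. -45.  -9.] t 4.1 w 0.0668
```

Request:
play_rows([
  [[0,0,0,0,0],[0,0,0,0,0],[0,0,0,0,0],[0,0,0,0,0],[0,0,0,-0.06,0],[0,0,0,-0.14,0],[0,0,0,-0.21,0],[0,0,0,-0.21,0]],
])

```text
time_s: 4.77
tcp_pos: [0.6308, -0.0911, 0.1421]
eef_rot: [-179.3, -0.0, -90.0]
contact_force: [0.8, -0.1, 1.0]
gripper_width: 0.0876
gripper_force: 0.0
```

```bash
python3 p.py .5567 -.3428 .13 -90
```

```text
[np.float64(0.503), np.float64(0.149), np.float64(0.024), np.float64(0.0)] rows 6.3 0.0 q [  9.  20. -11.   0. -58.  -9.] t 4.7667 w 0.0876
```

Request:
play_rows([
  [[0,0.503,0.149,0.024,0],[0,0.503,0.149,0.024,0],[0,0.503,0.149,0.024,0],[0,0.503,0.149,0.024,0],[0,0.503,0.149,0.024,0],[0,0.503,0.149,0.024,0],[0,0.503,0.149,0.1,0],[0,0.503,0.149,0.16,0]],
])

```text
time_s: 5.43
tcp_pos: [0.5511, -0.346, 0.0538]
eef_rot: [-179.8, -0.1, -90.3]
contact_force: [0.7, 0.9, -1.7]
gripper_width: 0.0874
gripper_force: 0.0
```

```bash
cat > m.py <<'E'
import sys; from h import *; from plant import r
def run(tag,S):
    ii=[r.camera_info(n) for n in("top","side")]; ims=[r.capture(n) for n in("top","side")]
    for n,im in zip(("top","side"),ims): cv2.imwrite(f"pics/{n}{tag}.png",im[:,:,::-1])
    for n,(x,y,z) in S.items():
        s=[project(np.array([[x,y,z+.01]]),i)[0] for i in ii]; 
        q,e,ar=fit(n,ims,ii,s,(x,y)); print(n,np.round(q[:3]*1000,1),e,ar)
E
python3 p.py .5567 -.3428 .003 -90; python3 -c "
from m import *
run('1',dict(mould=(.6285,-.095,.023)))"
```

```text
[np.float64(-0.007), np.float64(-0.011), np.float64(0.102), np.float64(-0.003)] rows 1.2 0.0 q [-15.  27. -14.   0. -49.  15.] t 5.4333 w 0.0874
mould [619.2 -79.9  49.3] [-0.98 -2.02  1.9   0.41] [0.28, 0.61]
```

```bash
python3 p.py .5567 -.3428 .003 -90
```

```text
[np.float64(0.001), np.float64(-0.018), np.float64(0.091), np.float64(-0.003)] rows 1.1 0.0 q [-15.  27. -15.  -0. -49.  15.] t 5.5333 w 0.0875
```

View pics/side1.png

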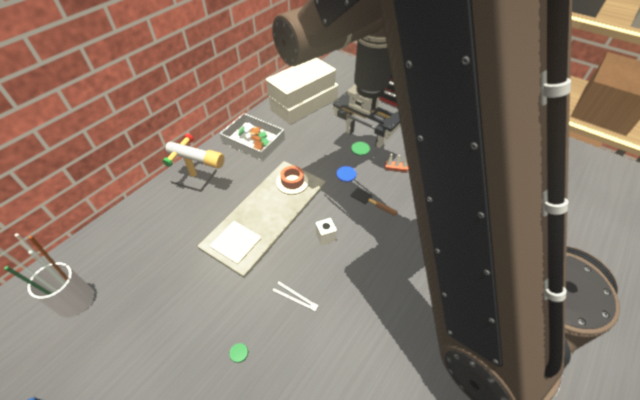

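Request:
play_rows([
  [[0,0,-0.01,0.02,0],[0,0,-0.01,0.03,0],[0,0,-0.01,0.04,0],[0,0,-0.01,0.04,0],[0,0,-0.01,0.04,0],[0,0,-0.01,0.04,0],[0,0,-0.01,0.04,0],[0,0,-0.01,0.04,0]],
])

```text
time_s: 6.2
tcp_pos: [0.5569, -0.3423, 0.0346]
eef_rot: [-179.9, -0.0, -90.0]
contact_force: [-0.3, 1.0, 0.2]
gripper_width: 0.0875
gripper_force: 0.0
```

```bash
python3 p.py .5567 -.3428 .003 -90;  python3 -c "
from m import *
run('2',dict(small_disc=(.4225,.330,0)))"; python3 p.py .5567 -.3428 .003 -90
```

```text
[np.float64(0.001), np.float64(0.0), np.float64(0.063), np.float64(-0.0)] rows 0.8 0.0 q [-15.  28. -15.   0. -47.  14.] t 6.2 w 0.0875
small_disc [419.  331.9   8.8] [-0.23 -0.53  0.36  0.1 ] [0.56, 0.85]
[np.float64(0.001), np.float64(0.0), np.float64(0.063), np.float64(-0.001)] rows 0.8 0.0 q [-15.  28. -15.   0. -47.  14.] t 6.3 w 0.0877
```

Request:
play_rows([
  [[0,0,0,0.02,0],[0,0,0,0.04,0],[0,0,0,0.055,0],[0,0,0,0.063,0],[0,0,0,0.063,0],[0,0,0,0.063,0],[0,0,0,0.063,0],[0,0,0,0.063,0]],
], squeeze=8)

```text
time_s: 6.97
tcp_pos: [0.5566, -0.3424, 0.0022]
eef_rot: [180.0, 0.0, -90.1]
contact_force: [0.7, 1.1, 1.6]
gripper_width: 0.0876
gripper_force: 0.0
```

```bash
python3 p.py .5567 -.3428 .003 -90
```

```text
[np.float64(0.001), np.float64(-0.0), np.float64(-0.002), np.float64(-0.001)] rows 0.0 0.0 q [-15.  31. -16.   0. -43.  14.] t 6.9667 w 0.0876
```

Request:
play_rows([
  [[0.6,0,0,0,0],[0.6,0,0,0,0],[0.6,0,0,0,0],[0.6,0,0,0,0],[0.6,0,0,0,0],[0.6,0,0,-0.05,0],[0.6,0,0,-0.12,0],[0.6,0,0,-0.2,0]],
])

```text
time_s: 7.63
tcp_pos: [0.555, -0.3418, 0.1014]
eef_rot: [179.7, 0.1, -90.1]
contact_force: [1.4, -0.8, -0.0]
gripper_width: 0.0572
gripper_force: 8.0
```

```bash
python3 p.py .6285 -.11 .15 -90; python3 -c "
from m import *
run('3',dict(mould=(.6285,-.095,.023)))"
```

```text
[np.float64(-0.464), np.float64(-0.146), np.float64(-0.097), np.float64(-0.001)] rows 5.9 0.0 q [-15.  24. -11.  -0. -55.  14.] t 7.6333 w 0.0572
mould [618.2 -76.1  53.7] [-1.34 -2.87  2.68  0.61] [0.12, 0.59]
```

```bash
python3 - <<'E'
import h; from h import *; from plant import r
i=r.camera_info("side")
for f,z,s,x in(("side0",0,(187,326),(.543,.359)),("side1",.023,(292,177),(.6285,-.094)),("side3",.023,(292,177),(.6285,-.094))):
    im=cv2.imread(f"pics/{f}.png")[:,:,::-1]; h.M['mould']=(circ(.033,(0,.03)),'red',z)
    print(f,fit('mould',[im],[i],[s],x,0,False))
im=cv2.imread("pics/side3.png")[:,:,::-1]; h.M['glass_disc']=(circ(.029,(0,.008)),'green',.1)
cv2.imwrite("pics/c3.png",cv2.resize(cv2.imread("pics/side3.png")[100:220,260:420],None,fx=4,fy=4))
E
```

```text
Traceback (most recent call last):
  File "h.py", line 34, in fit
    p=pred(o.x); return o.x,np.round(res(o.x),2)[[0,1,5,6]],[round(b[1]/q[1],2) for b,q in zip(B,p)]
                            ~~~~~~~~~~~~~~~~~~~~^^^^^^^^^^^
IndexError: index 6 is out of bounds for axis 0 with size 6
```

```bash
sed -i 's/np.round(res(o.x),2)\[\[0,1,5,6\]\]/np.round(res(o.x),2)[:7]/' h.py; python3 - <<'E'
import h; from h import *; from plant import r
i=r.camera_info("side")
for f,z,s,x in(("side0",0,(187,326),(.543,.359)),("side1",.023,(292,177),(.6285,-.094)),("side3",.023,(292,177),(.6285,-.094))):
    im=cv2.imread(f"pics/{f}.png")[:,:,::-1]; h.M['mould']=(circ(.033,(0,.03)),'red',z)
    print(f,fit('mould',[im],[i],[s],x,0,False))
cv2.imwrite("pics/c3.png",cv2.resize(cv2.imread("pics/side3.png")[100:220,260:420],None,fx=4,fy=4))
E
```

```text
side0 (array([ 5.43829120e-01,  3.58611598e-01, -1.13749641e-20,  4.10071989e-03]), array([-0.01,  0.04, -0.79, -0.89, -0.61,  0.  ]), [0.88])
side1 (array([ 6.31351231e-01, -1.00585161e-01,  2.30000000e-02,  9.47556343e-08]), array([-0.  ,  0.05, -0.81, -1.82, -0.16,  0.  ]), [0.65])
side3 (array([ 0.63114473, -0.10057169,  0.023     , -0.0438269 ]), array([-0.  ,  0.06, -0.84, -1.85, -0.23, -0.  ]), [0.64])
```

View pics/c3.png

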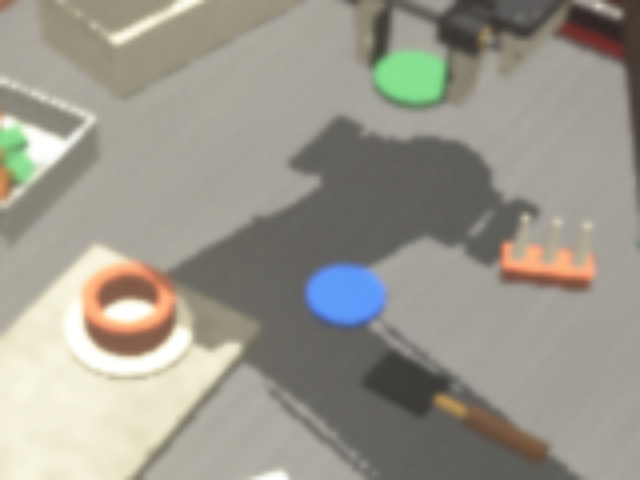

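```bash
sed -i 's/(s>120)&(v>90)/(s>90)\&(v>50)/' h.py; python3 - <<'E'
import h; from h import *; from plant import r
i=r.camera_info("side")
for f,z,s,x in(("side0",0,(187,326),(.543,.359)),("side3",.023,(292,177),(.6285,-.094))):
    im=cv2.imread(f"pics/{f}.png")[:,:,::-1]; h.M['mould']=(circ(.033,(0,.03)),'red',z)
    print(f,fit('mould',[im],[i],[s],x,0,False))
print(cv2.cvtColor(cv2.imread("pics/side3.png")[172:196,285:300],cv2.COLOR_BGR2HSV)[:,6])
E
python3 p.py .6275 -.095 .15 -90
```

```text
side0 (array([ 5.41522437e-01,  3.58649757e-01, -4.58132476e-22, -2.75947397e-02]), array([ 0.01,  0.01,  0.18, -0.33, -0.13, -0.  ]), [0.99])
side3 (array([ 6.26034248e-01, -9.51690231e-02,  2.30000000e-02,  2.17284012e-04]), array([-0.  ,  0.02, -0.42, -0.57, -0.24,  0.  ]), [0.87])
[[ 10 110 128]
 [ 11 107 134]
 [ 15  78 173]
 [ 23  33 246]
 [ 30   3 255]
 [ 30   1 255]
 [ 30   1 255]
 [ 30   5 255]
 [ 20  63 254]
 [ 12 123 253]
 [ 10 139 239]
 [  9 128 172]
 [ 10 110 134]
 [ 10 109 129]
 [ 11 109 131]
 [ 10 108 134]
 [ 13  89 155]
 [ 24  41 235]
 [ 30   3 255]
 [ 30   1 255]
 [ 30   3 255]
 [ 28  25 241]
 [ 24  44 204]
 [ 26  38 229]]
[np.float64(-0.498), np.float64(-0.134), np.float64(-0.08), np.float64(0.0)] rows 6.3 0.0 q [-15.  24. -11.   0. -55.  14.] t 7.7333 w 0.0573
```

Request:
play_rows([
  [[0.6,-0.08,-0.022,-0.06,0],[0.6,-0.16,-0.043,-0.08,0],[0.6,-0.24,-0.065,-0.08,0],[0.6,-0.32,-0.086,-0.08,0],[0.6,-0.39,-0.105,-0.08,0],[0.6,-0.44,-0.118,-0.08,0],[0.6,-0.48,-0.129,-0.08,0],[0.6,-0.498,-0.134,-0.08,0]],
])

```text
time_s: 8.4
tcp_pos: [0.6246, -0.0905, 0.1424]
eef_rot: [-180.0, 0.0, -89.9]
contact_force: [-0.2, 0.5, -0.1]
gripper_width: 0.0572
gripper_force: 8.0
```

Request:
play_rows([
  [[0.6,0,0,0.03,0],[0.6,0,0,0.06,0],[0.6,0,0,0.08,0],[0.6,0,0,0.1,0],[0.6,0,0,0.1,0],[0.6,0,0,0.1,0],[0.6,0,0,0.1,0],[0.6,0,0,0.1,0]],
])

```text
time_s: 9.07
tcp_pos: [0.6244, -0.0937, 0.0933]
eef_rot: [-179.9, -0.0, -90.1]
contact_force: [0.3, 0.2, -0.3]
gripper_width: 0.0573
gripper_force: 8.0
```

```bash
python3 p.py .6262 -.0935 .06 -90; python3 p.py .6262 -.0935 .0555 -90; python3 -c "
from h import *;from plant import r
im=r.capture('side');cv2.imwrite('pics/c4.png',cv2.resize(im[100:220,240:400,::-1],None,fx=4,fy=4))"
```

```text
[np.float64(-0.0), np.float64(-0.004), np.float64(0.067), np.float64(-0.001)] rows 0.8 0.0 q [  9.  23. -15.   0. -52.  -9.] t 9.0667 w 0.0573
[np.float64(-0.0), np.float64(-0.004), np.float64(0.076), np.float64(-0.001)] rows 0.9 0.0 q [  9.  23. -15.   0. -52.  -9.] t 9.0667 w 0.0573
```

View pics/c4.png

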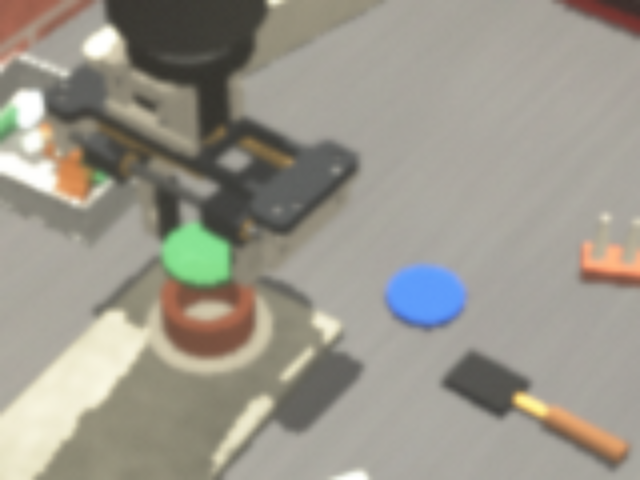

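Request:
play_rows([
  [[0.6,0,-0.002,0.02,0],[0.6,0,-0.004,0.04,0],[0.6,0,-0.004,0.055,0],[0.6,0,-0.004,0.065,0],[0.6,0,-0.004,0.07,0],[0.6,0,-0.004,0.073,0],[0.6,0,-0.004,0.073,0],[0.6,0,-0.004,0.073,0]],
])

```text
time_s: 9.78
tcp_pos: [0.6254, -0.0936, 0.0558]
eef_rot: [179.9, -0.0, -90.0]
contact_force: [-1.7, -0.6, 2.7]
gripper_width: 0.0576
gripper_force: 8.0
```

```bash
python3 p.py .6262 -.0935 .055 -90
```

```text
[np.float64(-0.0), np.float64(-0.002), np.float64(0.002), np.float64(-0.001)] rows 0.0 0.0 q [  9.  25. -16.   0. -48.  -9.] t 9.7833 w 0.0576
```

Request:
play_rows([
  [[0.6,0,0,0.001,0],[0.6,0,0,0.001,0],[0.3,0,0,0.001,0],[0.2,0,0,0.001,0],[0.1,0,0,0.001,0],[0.0,0,0,0,0],[0,0,0,0,0],[0,0,0,0,0]],
])

```text
time_s: 10.45
tcp_pos: [0.6259, -0.0934, 0.0558]
eef_rot: [180.0, 0.0, -90.1]
contact_force: [0.6, -0.1, 0.3]
gripper_width: 0.0862
gripper_force: 0.0
```

Request:
play_rows([
  [[0,0,0,-0.03,0],[0,0,0,-0.08,0],[0,0,0,-0.14,0],[0,0,0,-0.2,0],[0,0.08,0.02,-0.2,0],[0,0.16,0.06,-0.2,0.08],[0,0.24,0.1,-0.2,0.16],[0,0.32,0.14,-0.2,0.24]],
])

```text
time_s: 11.12
tcp_pos: [0.559, -0.2462, 0.1562]
eef_rot: [-180.0, 0.0, -111.0]
contact_force: [-0.1, -1.1, 0.7]
gripper_width: 0.0876
gripper_force: 0.0
```

```bash
python3 p.py .4268 -.3366 .1 -156
```

```text
[np.float64(0.263), np.float64(0.182), np.float64(0.112), np.float64(0.524)] rows 4.1 6.3 q [ -5.  18. -13.  -0. -59. -15.] t 11.1167 w 0.0876
```

Request:
play_rows([
  [[0.3,0.263,0.182,0,0.524],[0.3,0.263,0.182,0,0.524],[0.3,0.263,0.182,0,0.524],[0.3,0.263,0.182,0.05,0.524],[0.3,0.263,0.182,0.112,0.524],[0.3,0.263,0.182,0.112,0.524],[0.3,0.263,0.182,0.112,0.524],[0.3,0.263,0.182,0.112,0.524]],
])

```text
time_s: 11.78
tcp_pos: [0.4277, -0.3363, 0.0995]
eef_rot: [180.0, -0.0, -155.9]
contact_force: [0.9, 0.8, 0.2]
gripper_width: 0.0617
gripper_force: 0.0
```

```bash
python3 - <<'E'
from h import *; from m import run; import h; from plant import r
run('5',{})
i=r.camera_info("side"); im=cv2.imread("pics/side5.png")[:,:,::-1]
h.M['glass_disc']=(circ(.029,(0,.008)),'green',.053)
print(fit('glass_disc',[im],[i],[(292,170)],(.626,-.094),0,False))
cv2.imwrite('pics/c5.png',np.hstack([cv2.resize(cv2.imread(f'pics/{n}5.png')[y:y+100,x:x+100],None,fx=4,fy=4) for n,x,y in(('side',242,120),('top',312,120))]))
E
python3 p.py .4268 -.3366 .05 -156
```

```text
(array([ 0.62637692, -0.092992  ,  0.053     , -0.00099585]), array([-0.  ,  0.02, -0.42, -0.53, -0.02, -0.  ]), [0.78])
[np.float64(0.003), np.float64(0.0), np.float64(0.1), np.float64(0.005)] rows 1.2 0.1 q [-17.  15. -25.   0. -49. -48.] t 11.8833 w 0.0616
```

View pics/c5.png

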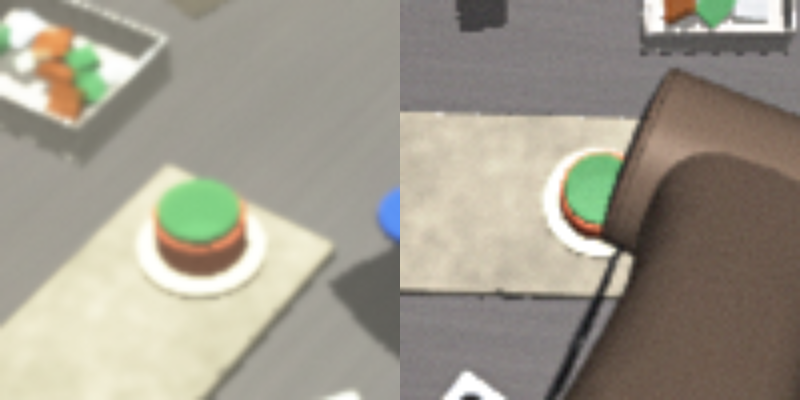

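Request:
play_rows([
  [[0.3,0.002,0,0.06,0.004],[0.3,0.002,0,0.12,0.004],[0.3,0.002,0,0.16,0.004],[0.3,0.002,0,0.18,0.004],[0.3,0.002,0,0.192,0.004],[0.3,0.002,0,0.192,0.004],[0.3,0.002,0,0.192,0.004],[0.3,0.002,0,0.192,0.004]],
], squeeze=15)

```text
time_s: 12.55
tcp_pos: [0.4283, -0.3368, 0.0052]
eef_rot: [-179.9, 0.1, -156.0]
contact_force: [0.8, 0.0, 0.7]
gripper_width: 0.0614
gripper_force: 0.0
```

Request:
play_rows([
  [[0.9,0,0,0,0],[0.9,0,0,0,0],[0.9,0,0,0,0],[0.9,0,0,0,0],[0.9,0,0,0,0],[0.9,0,0,0,0],[0.9,0,0,0,0],[0.9,0,0,0,0]],
])

```text
time_s: 13.22
tcp_pos: [0.4272, -0.3364, 0.004]
eef_rot: [180.0, -0.0, -156.1]
contact_force: [-0.3, 0.6, 2.3]
gripper_width: 0.0261
gripper_force: 14.9
```

```bash
python3 p.py .6193 .026 .15 -156; python3 p.py .5 -.2 .17 -156
```

```text
[np.float64(-0.645), np.float64(0.507), np.float64(-0.292), np.float64(-0.001)] rows 10.4 0.0 q [-18.  23. -31.  -0. -37. -48.] t 13.2167 w 0.0261
[np.float64(-0.244), np.float64(0.19), np.float64(-0.332), np.float64(-0.001)] rows 5.4 0.0 q [-18.  23. -31.  -0. -37. -48.] t 13.2167 w 0.0261
```

Request:
play_rows([
  [[0.9,0,0,-0.06,0],[0.9,0,0,-0.13,0],[0.9,0,0,-0.21,0],[0.9,-0.03,0.024,-0.27,0],[0.9,-0.09,0.071,-0.292,0],[0.9,-0.15,0.118,-0.292,0],[0.9,-0.21,0.165,-0.292,0],[0.9,-0.27,0.212,-0.292,0]],
])

```text
time_s: 13.88
tcp_pos: [0.5081, -0.1833, 0.1504]
eef_rot: [-180.0, 0.1, -156.1]
contact_force: [1.2, -0.4, -1.5]
gripper_width: 0.0258
gripper_force: 14.9
```

```bash
python3 p.py .6193 .026 .15 -156
```

```text
[np.float64(-0.373), np.float64(0.293), np.float64(0.001), np.float64(-0.001)] rows 5.7 0.0 q [  1.  12. -23.  -0. -56. -67.] t 13.8833 w 0.0258
```

Request:
play_rows([
  [[0.9,-0.06,0.047,0,0],[0.9,-0.12,0.094,0,0],[0.9,-0.18,0.141,0,0],[0.9,-0.24,0.188,0,0],[0.9,-0.29,0.228,0,0],[0.9,-0.33,0.259,0,0],[0.9,-0.36,0.283,0,0],[0.9,-0.373,0.293,0,0]],
])

```text
time_s: 14.55
tcp_pos: [0.6195, 0.0269, 0.1493]
eef_rot: [180.0, -0.0, -156.0]
contact_force: [0.2, -0.5, -0.3]
gripper_width: 0.026
gripper_force: 14.9
```

Request:
play_rows([
  [[0.9,0,0,0.04,0],[0.9,0,0,0.09,0],[0.9,0,0,0.14,0],[0.9,0,0,0.17,0],[0.9,0,0,0.19,0],[0.9,0,0,0.2,0],[0.9,0,0,0.2,0],[0.9,0,0,0.2,0]],
])

```text
time_s: 15.22
tcp_pos: [0.6191, 0.0246, 0.0506]
eef_rot: [-180.0, 0.0, -156.1]
contact_force: [1.3, -0.6, -1.9]
gripper_width: 0.0258
gripper_force: 14.9
```

```bash
python3 p.py .6193 .026 .0185 -156
```

```text
[np.float64(-0.001), np.float64(0.002), np.float64(0.064), np.float64(-0.001)] rows 0.8 0.0 q [ 20.  25. -19.   0. -47. -86.] t 15.2167 w 0.0258
```

Request:
play_rows([
  [[0.9,0,0.002,0.02,0],[0.9,0,0.002,0.035,0],[0.9,0,0.002,0.045,0],[0.9,0,0.002,0.053,0],[0.9,0,0.002,0.058,0],[0.9,0,0.002,0.062,0],[0.9,0,0.002,0.062,0],[0.9,0,0.002,0.062,0]],
])

```text
time_s: 15.88
tcp_pos: [0.6185, 0.0258, 0.019]
eef_rot: [-180.0, 0.0, -156.1]
contact_force: [0.5, 0.2, -0.6]
gripper_width: 0.0254
gripper_force: 14.9
```

```bash
python3 p.py .6193 .026 .0185 -156
```

```text
[np.float64(-0.002), np.float64(-0.0), np.float64(0.001), np.float64(-0.001)] rows 0.0 0.0 q [ 20.  27. -20.   0. -43. -87.] t 15.8833 w 0.0254
```

Request:
play_rows([
  [[0.9,0,0,0.001,0],[0.9,0,0,0.002,0],[0.9,0,0,0.003,0],[0.9,0,0,0.003,0],[0.4,0,0,0.003,0],[0.4,0,0,0.003,0],[0.4,0,0,0.003,0],[0.4,0,0,0.003,0]],
])

```text
time_s: 16.55
tcp_pos: [0.6183, 0.0257, 0.0173]
eef_rot: [-180.0, -0.0, -156.1]
contact_force: [-0.6, 0.5, 0.6]
gripper_width: 0.0471
gripper_force: 0.0
```

Request:
play_rows([
  [[0.4,0,0,-0.03,0],[0.4,0,0,-0.08,0],[0.4,0,0,-0.14,0],[0.4,0,0,-0.2,0],[0.2,0,0,-0.26,0],[0.2,0,0,-0.26,0],[0.2,0,0,-0.26,0],[0.2,0,0,-0.26,0]],
])

```text
time_s: 17.22
tcp_pos: [0.6179, 0.0257, 0.147]
eef_rot: [180.0, -0.0, -156.1]
contact_force: [0.0, -0.0, -0.6]
gripper_width: 0.0688
gripper_force: 0.0
```

```bash
python3 p.py .448 -.0093 .12 -121.5
```

```text
[np.float64(0.339), np.float64(0.074), np.float64(0.054), np.float64(-0.402)] rows 4.2 4.8 q [ 20.  19. -13.  -0. -58. -86.] t 17.2167 w 0.0688
```

Now the post.

Request:
play_rows([
  [[0.1,0.339,0.074,0,-0.402],[0.1,0.339,0.074,0,-0.402],[0.1,0.339,0.074,0,-0.402],[0.1,0.339,0.074,0,-0.402],[0.1,0.339,0.074,0.054,-0.402],[0.1,0.339,0.074,0.1,-0.402],[0.1,0.339,0.074,0.12,-0.402],[0.1,0.339,0.074,0.12,-0.402]],
])

```text
time_s: 17.88
tcp_pos: [0.4456, -0.0102, 0.0845]
eef_rot: [179.8, -0.3, -121.5]
contact_force: [-0.0, -0.6, 0.2]
gripper_width: 0.0786
gripper_force: 0.0
```

Request:
play_rows([
  [[0.1,0,0,0,0],[0.1,0,0,0,0],[0.1,0,0,0,0],[0.1,0,0,0,0],[0.1,0,0,0,0],[0.1,0,0,0,0],[0.1,0,0,0,0],[0.1,0,0,0,0]],
])

```text
time_s: 18.55
tcp_pos: [0.4484, -0.0092, 0.0875]
eef_rot: [-180.0, 0.0, -121.5]
contact_force: [0.3, -0.7, -0.2]
gripper_width: 0.079
gripper_force: 0.0
```

```bash
python3 p.py .448 -.0093 .01 -121.5; python3 - <<'E'
import cv2,numpy as np
from m import run
run('6',{})
cv2.imwrite('pics/c6.png',np.hstack([cv2.resize(cv2.imread(f'pics/{n}6.png')[y:y+130,x:x+100],None,fx=4,fy=4) for n,x,y in(('side',250,140),('top',280,120))]))
E
```

```text
[np.float64(0.001), np.float64(0.001), np.float64(0.155), np.float64(-0.0)] rows 1.9 0.0 q [ 24.   8. -38.   0. -45. -56.] t 18.55 w 0.079
```

View pics/c6.png

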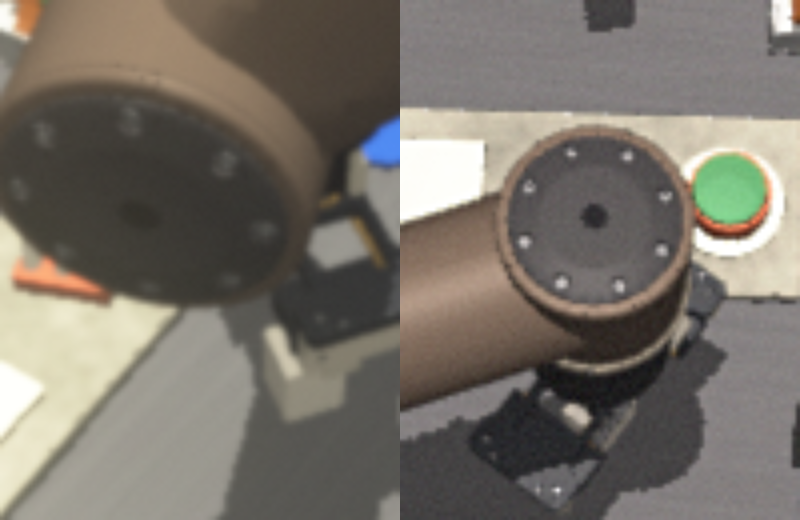

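Request:
play_rows([
  [[0.1,0,0,0.04,0],[0.1,0,0,0.08,0],[0.1,0,0,0.12,0],[0.1,0,0,0.14,0],[0.1,0,0,0.151,0],[0.1,0,0,0.151,0],[0.1,0,0,0.151,0],[0.1,0,0,0.151,0]],
])

```text
time_s: 19.32
tcp_pos: [0.449, -0.009, 0.0126]
eef_rot: [-180.0, 0.1, -121.5]
contact_force: [0.1, -0.4, 0.5]
gripper_width: 0.0788
gripper_force: 0.0
```

Request:
play_rows([
  [[0.8,0,0,0,0],[0.8,0,0,0,0],[0.8,0,0,0,0],[0.8,0,0,0,0],[0.8,0,0,0,0],[0.8,0,0,0,0],[0.8,0,0,0,0],[0.8,0,0,0,0]],
])

```text
time_s: 19.98
tcp_pos: [0.4483, -0.0093, 0.012]
eef_rot: [180.0, -0.0, -121.5]
contact_force: [-0.2, 1.0, 1.5]
gripper_width: 0.0397
gripper_force: 15.0
```

```bash
python3 p.py .448 -.0093 .17 -121.5;python3 p.py .6107 .1467 .17 -86
```

```text
[np.float64(0.0), np.float64(0.0), np.float64(-0.316), np.float64(-0.0)] rows 3.8 0.0 q [ 24.  15. -42.   0. -33. -56.] t 19.9833 w 0.0397
[np.float64(-0.436), np.float64(-0.114), np.float64(-0.316), np.float64(-0.413)] rows 6.6 5.0 q [ 24.  15. -42.   0. -33. -56.] t 19.9833 w 0.0397
```

Request:
play_rows([
  [[0.8,0,0,-0.06,0],[0.8,0,0,-0.13,0],[0.8,0,0,-0.21,0],[0.8,-0.03,-0.008,-0.27,-0.03],[0.8,-0.1,-0.026,-0.3,-0.1],[0.8,-0.17,-0.044,-0.3,-0.17],[0.8,-0.24,-0.063,-0.3,-0.24],[0.8,-0.31,-0.081,-0.3,-0.31]],
])

```text
time_s: 20.65
tcp_pos: [0.5647, 0.1029, 0.1622]
eef_rot: [-180.0, 0.0, -94.6]
contact_force: [0.6, -0.3, -2.4]
gripper_width: 0.0401
gripper_force: 15.0
```

```bash
python3 p.py .6107 .1467 .16 -86
```

```text
[np.float64(-0.095), np.float64(-0.085), np.float64(0.004), np.float64(-0.1)] rows 1.5 1.2 q [ 30.  14. -17.  -0. -58. -34.] t 20.65 w 0.0401
```

Request:
play_rows([
  [[0.8,-0.06,-0.054,0,-0.06],[0.8,-0.085,-0.076,0,-0.1],[0.8,-0.095,-0.085,0.03,-0.1],[0.8,-0.095,-0.085,0.08,-0.1],[0.8,-0.095,-0.085,0.13,-0.1],[0.8,-0.095,-0.085,0.17,-0.1],[0.8,-0.095,-0.085,0.2,-0.1],[0.8,-0.095,-0.085,0.2,-0.1]],
])

```text
time_s: 21.32
tcp_pos: [0.6075, 0.1442, 0.0576]
eef_rot: [179.6, -0.1, -86.3]
contact_force: [-1.4, 0.2, -1.2]
gripper_width: 0.0398
gripper_force: 15.0
```

Request:
play_rows([
  [[0.8,0,0,0,0],[0.8,0,0,0,0],[0.8,0,0,0,0],[0.8,0,0,0,0],[0.8,0,0,0,0],[0.8,0,0,0,0],[0.8,0,0,0,0],[0.8,0,0,0,0]],
])

```text
time_s: 21.98
tcp_pos: [0.6103, 0.1455, 0.0622]
eef_rot: [-180.0, 0.0, -86.3]
contact_force: [0.2, -0.6, -1.0]
gripper_width: 0.0402
gripper_force: 15.0
```

```bash
python3 p.py .6107 .1467 .035 -86
```

```text
[np.float64(-0.002), np.float64(-0.001), np.float64(0.054), np.float64(-0.003)] rows 0.7 0.0 q [ 31.  24. -17.   0. -49. -27.] t 21.9833 w 0.0402
```

Request:
play_rows([
  [[0.8,-0.002,-0.001,0.02,0],[0.8,-0.002,-0.001,0.035,0],[0.8,-0.002,-0.001,0.045,0],[0.8,-0.002,-0.001,0.05,0],[0.8,-0.002,-0.001,0.054,0],[0.8,-0.002,-0.001,0.055,0],[0.8,-0.002,-0.001,0.055,0],[0.8,-0.002,-0.001,0.055,0]],
])

```text
time_s: 22.65
tcp_pos: [0.6102, 0.1461, 0.0349]
eef_rot: [179.9, -0.0, -86.3]
contact_force: [-4.2, -0.5, 6.2]
gripper_width: 0.0398
gripper_force: 15.0
```

Request:
play_rows([
  [[0.8,0,0,0,0],[0.8,0,0,0,0],[0.2,0,0,0,0],[0.2,0,0,0,0],[0.2,0,0,0,0],[0.2,0,0,0,0],[0.2,0,0,0,0],[0.2,0,0,0,0]],
])

```text
time_s: 23.32
tcp_pos: [0.6108, 0.1465, 0.0343]
eef_rot: [180.0, -0.0, -86.3]
contact_force: [-0.4, 1.7, -0.3]
gripper_width: 0.0691
gripper_force: 0.0
```

Request:
play_rows([
  [[0.2,0,0,-0.04,0],[0.2,0,0,-0.1,0],[0.2,0,0,-0.17,0],[0.2,0,0,-0.25,0],[0.2,-0.08,0,-0.3,0],[0.2,-0.16,0.05,-0.3,0],[0.2,-0.24,0.1,-0.3,0],[0.2,-0.32,0.15,-0.3,0]],
])

```text
time_s: 23.98
tcp_pos: [0.5368, 0.2858, 0.1851]
eef_rot: [-179.9, 0.1, -86.3]
contact_force: [0.2, 1.3, -0.6]
gripper_width: 0.0701
gripper_force: 0.0
```

Request:
play_rows([
  [[0.2,-0.08,0.06,0,0],[0.2,-0.16,0.1,0,0],[0.2,-0.22,0.14,0,0],[0.2,-0.28,0.18,0,0],[0.2,-0.34,0.22,0,0],[0.2,-0.4,0.25,0,0],[0.2,-0.4,0.25,0,0],[0.2,-0.4,0.25,0,0]],
])

```text
time_s: 24.65
tcp_pos: [0.3984, 0.4775, 0.184]
eef_rot: [180.0, -0.0, -86.1]
contact_force: [0.0, -0.0, -0.5]
gripper_width: 0.0702
gripper_force: 0.0
```

```bash
python3 - <<'E'
import cv2,numpy as np,h
from m import run
h.M['cone_pack']=(h.M['cone_pack'][0],'red',.015)
run('7',dict(mould=(.627,-.094,.023),glass_disc=(.627,-.094,.053),small_disc=(.4225,.330,0),cone_pack=(.619,.026,.015),post=(.611,.1465,.06),round_tile=(.6285,-.095,.015)))
cv2.imwrite('pics/c7.png',np.hstack([cv2.resize(cv2.imread(f'pics/{n}7.png')[y:y+130,x:x+130],None,fx=3,fy=3) for n,x,y in(('side',200,140),('top',260,110))]))
E
```

```text
mould [626.1 -95.6  10.4] [ 0.07  0.6   0.22 -1.43  0.27 -0.47 -0.26] [0.76, 0.66]
glass_disc [626.7 -93.9  51.6] [ 0.02  0.14 -0.08 -0.24  0.04 -0.11 -0.06] [0.92, 0.79]
small_disc [353.2 200.3 462.4] [ 0.43  3.05 -1.48 -1.44 -0.01 -1.61 -0.75] [0.38, 0.31]
cone_pack [619.   24.2  12.5] [-0.13 -0.22  0.07 -0.18 -0.13  0.2   0.03] [1.09, 0.89]
post [611.6 148.1 -17.3] [ 1.21  1.21  5.8   4.76 -0.15 -1.21  0.02] [5.14, 4.61]
round_tile [ 641.5 -103.9   -7.7] [-0.27 -1.75  2.1   3.37 -2.29  1.39  0.84] [1.49, 0.92]
```

View pics/c7.png

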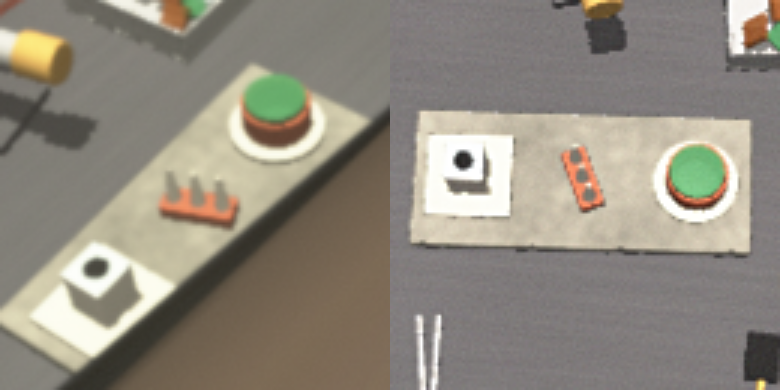

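```bash
python3 - <<'E'
from h import *; from plant import r
print(ground(284.3,163.2,r.camera_info("top"),.073),ground(231.7,229,r.camera_info("side"),.073))
print(r.close_job())
E
```

```text
[0.61008399 0.14383235 0.073     ] [0.60966253 0.14613228 0.073     ]
the job is handed in; nothing more can be done
None
```

The job is handed in at about 25 s. By camera, the mould and larger disc are stacked within about 3 mm of the round tile's centre, the post is within 3 mm of the square tile's centre, and the cone pack is within 2 mm of midway on the slab. The smaller disc was never touched, though the arm hid it in the last view; the hand-in call returned no verdict.

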